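# Refit the sanding roller in its spring-gated bench stand

### The arm

A 6-joint arm with a two-finger parallel gripper is mounted at the origin on a cart in front of the work surface, level with it; the furniture and walls round the work are solid. World frame = base frame: x ahead of the robot, y to its left, z up, the work surface at z = 0. Lengths are in m, angles in rad, forces in N, time in s.
With the tool pointing down it reaches from about 0.35 to 0.8 m from the base axis. Payload 7.3 kg.
Tool frame: the origin (TCP) lies midway between the tips of the shut fingers; the grasp point (between the pads) lies 19 mm behind it; z points along the fingers, y is the line along which they close (so a half turn about z gives the same grasp; the last joint's range is limited). The gripper opens to 85 mm and grips with 20 to 120 N. Pads are 22 mm wide; open, the fingers measure 114 mm over their backs; the gripper's body (76 mm by 85 mm) begins 54 mm behind the grasp point. The pads swing forward as they close: fully open they stand 13 mm farther back than shut.
Start: joints at [0.98, 0.342, 1.524, -0, 1.275, -0.146], TCP at [0.226, 0.474, 0.231] pointing down, gripper open.
Joint ranges: [-2.53, 2.53], [-0.77, 2.02], [0.04, 2.7], [-1, 4.14], [0.28, 2.66], [-3.11, 3.11]. Speed limits (rad/s): [2.57, 2.57, 3.14, 3.14, 3.14, 3.14].

### API

Orientations are given as a 3x3 rotation matrix whose columns are the frame's x, y, z axes.
In Python, from rig import * gives the robot as it stands. The module is installed in compiled form; this text tells all that it offers.
- The arm moves only by the tool carry_out, never from a script. Its argument "series" is text: rows parted by semicolons, each of 7 numbers parted by spaces: the shift along the tool's x, y, z in mm, then the turn, a rotation vector about the tool's x, y, z in degrees, then the opening, from 0 (shut) to 1 (fully open). A call has 1 to 8 rows; each row is the pose to reach, as a shift and turn from the pose commanded when the call began, along the tool's axes at that moment; what a row does not reach only later rows make up. A row lasts 1/10 s, in which the tool goes at most 50 mm and 8.59 degrees, less where a joint would pass 70% of its speed; a pose out of reach is approached as far as the arm can. A call with a gripper value outside its range is refused whole. The fingers move at their own pace and stop on an object; the grip force is fixed at half the most. Time passes only in rows, so rows that repeat a pose let the fingers close. It gives the time, the measured TCP pose, the force, the opening and the grip force at its end, in the units of the state.
- sense(): the state, without advancing time (a new reading comes with each control period).
- camera(name): name is "scene" or "top" or "wrist"; returns the picture (420x560x3 uint8, red, green, blue); there is no depth.
- camera_info(name): a dict with "fovy" (degrees; the focal length in pixels is half the picture's height over the tangent of half this angle, whatever the lens; pixels are square), "cx", "cy" (the principal point, pixels), "R" (3x3) and "t" (3): a world point X has camera coordinates R X + t. Camera axes: x right, y down, z forward; pixel columns grow to the right and rows downward; lengths in m; the calibration is good to about 2 mm. A picture is of the moment at which its call begins: read the wrist's pose just before it. camera_info takes no time and is no camera call; for the wrist camera it gives the pose at the moment of the call.
- hand_in(): hands the job in; it is judged then, once.
Trained networks look in the newest picture that a camera, given by its name, has taken for a name from the list of things; names that differ only in an ending like _2 or _b are one class to them, and where a whole thing is asked for, a point or a joint stands for the part that bears it (a point fixed in the world has none). Each returns a list of dicts, best first, with "p" (0 to 1); they miss things now and then, are a little off and sometimes report something else, mostly with a low value. They report only what shows in the picture. A call takes as long as a camera call.
- masks_of(camera, target): "mask" (420x560 bool, what is visible of it) and "rect" ([left, top, right, bottom] in pixels, round what is visible of it).
The state is a dict: "clock": time; "qpos": joint angles; "qd": joint speeds; "joint_efforts": joint torques, N m; "position": TCP position; "ee_rot": TCP orientation; "contact_force": force on the tool from outside, world axes, zero at the start; "wrist_torque": the same for the moment, N m; "grip_width": finger opening in m; "grasp_force": force on a finger pad.
Only numpy, scipy, OpenCV 4.12 (cv2) and the standard library are available. Lean on these libraries where they do the work, as an engineer would, in place of code of your own. Each camera call takes 0.05 s, during which the arm holds its last target. There are 200 camera calls.

### The job

Lift the sanding roller off its wooden rest and lay its axle into the two open slots of the grey bench stand so that it lies on both closed spring gates, and let go of it there. Then press it down, without ramming it, until both axle ends are fully home at the bottom of their slots and both gates have snapped shut above the axle. Leave the tools and blocks round about where they are.

Things in the scene. Friction and masses are not known exactly. Their poses are not given: they have to be found in the camera images.
- roller: sanding roller: cork drum, diameter 50, 84 long, on a steel axle, diameter 12, 190 over all; about 0.35 kg. Origin at the middle of the drum on the axle's centre line, y along the axle; same either way round, any roll about y. Starts on the rest, centre line 42 above the bench.
- end_a (a point): point on the roller's centre line, 60 from its middle toward its +y. Each side of the roller, measured from its middle: drum to 42, dark shoulder (diameter 20) to 50, bare axle to 82, dark end collar (diameter 18) to 95
- end_b (a point): the same point at 60 from the middle toward the roller's -y
- rest: low pale wooden rest fixed to the bench, 60 (x) by 146 (y), 45 high, origin on the bench at its centre. Two end boards (14 thick, centred at y = +-66) with open 90-degree V notches carry the axle along the rest's y; a 10 thick plank joins them. The drum's sides are free: it can be grasped across its diameter from above and lifted out.
- stand: grey bench stand fixed to the bench, 100 (x) by 150 (y), origin on the bench at its centre. Two upright cheeks, 12 thick, centred at y = +-60, 90 wide, 104 high, each with a vertical slot open at the top, 15 wide, at x = 0, with 45-degree lead-in faces from 92 high up to the top, where it is 39 wide. The axle lies along the stand's y; it has about 4 play lengthwise.
- tray (a point): middle of the upper edges of the dust tray between the cheeks (64 above the bench, stand centre): aluminium walls along y at x = +-31.5, 3 thick, 108 long. They leave only 5 beside the seated drum, so fingers holding the drum across its diameter cannot follow it to the bottom; let go and press on top of the drum instead.
- seat_a (a point): axle centre line when home on the slot's floor, in the cheek on the stand's +y side: 62 above the bench (the drum's top is then at 87)
- seat_b (a point): the same in the cheek on the stand's -y side
- gate_a (a joint): sprung steel gate, 19 long, on the outer face of the +y cheek (y = 68 to 76), pivoted at x = +12, 87 above the bench; it reaches across the slot, sloping 25 degrees down to -x. 0 = shut, grows to 1.25 rad as the axle swings it down; springs back by itself. Spring moment 0.065 N m at 0, plus 0.05 per rad. It snaps back over the axle only within about 1.5 of the slot's floor.
- gate_b (a joint): the same on the -y cheek (y = -68 to -76); 0 = shut
- gate_a_tip (a point): free end of the +y gate. The roller's weight alone does not open the gates: on the shut gates its centre line lies about 91 above the bench (drum top 116). Pushing one end past takes roughly 8 to 20 N on the drum near that end; the ends may go together or one after the other, for instance with closed fingertips on the drum's top.
- gate_b_tip (a point): free end of the gate on the -y cheek
- sanding_block: bystander: the dark brown wooden sanding block nearest the rest, 48 x 120 x 36, origin at the centre of its underside
- cork_block: bystander: the tan cork block beside the stand, 65 x 105 x 33, origin at the centre of its underside
- block_plane: bystander: the steel block plane close behind the stand, 49 x 161 x 48, origin at the centre of its underside

How it is judged:
On the way:
1. the roller lies with both axle ends in the slots on the gates, at most slightly pushed in, and the fingers have let go of it (z of end_a in the frame of stand between 0.082 and 0.098 m and x of end_a in the frame of stand between -0.006 and 0.006 m and z of end_b in the frame of stand between 0.082 and 0.098 m and x of end_b in the frame of stand between -0.006 and 0.006 m and y of roller in the frame of stand between -0.008 and 0.008 m and value of joint each of gate_a, gate_b below 0.35 rad and contact force between the fingers and roller below 0.5 N and linear speed of roller below 0.03 m/s), for 0.2 s.
At the end, for the whole second after the job is handed in: both axle ends lie at the bottom of their slots (centre line within 3 mm of the seats in height and 5 mm across, roller central along the axle within 8 mm), both gates are shut over the axle (under 0.15 rad), the roller is at rest and released (z of end_a in the frame of stand between 0.059 and 0.065 m and x of end_a in the frame of stand between -0.005 and 0.005 m and z of end_b in the frame of stand between 0.059 and 0.065 m and x of end_b in the frame of stand between -0.005 and 0.005 m and y of roller in the frame of stand between -0.008 and 0.008 m and value of joint each of gate_a, gate_b below 0.15 rad and angle between the y axis of roller and the y axis of stand, either way round below 0.06 rad and linear speed of roller below 0.02 m/s); the robot touches nothing.
It fails at once if a bystander (sanding block, cork block or block plane) was moved by more than 25 mm (distance of any of sanding_block, cork_block, block_plane from where it was at the start of the episode above 0.025 m).
It fails at once if the roller was rammed against the stand with more than 80 N (contact force between roller and stand above 80 N).
It also fails if it takes over 54 s, if anything falls off the work surface, if the arm or the gripper's body presses on something with over 40 N, if the wrist force passes 120 N, or if a joint passes its speed limit or range.

## Working session

There is one attempt and no reset: what is moved stays moved. The work goes in short steps, Python scripts to look and compute and a tool call to move; the robot and the scene stay as the last step left them, time stands still between calls to the robot, and variables do not carry over. Pictures are saved under pics/ and viewed, at most 10 in all, crops included, and the job is handed in when it is done.

Besides the shell and the picture viewer there is one more tool, called after "Emit:" as name(argument=value, ...), one argument or row to a line, values as JSON. carry_out: Moves the arm, as the interface text tells. Its arguments: {"type":"object","properties":{"series":{"type":"string"}},"required":["series"]}

```bash
mkdir -p pics; python3 - <<'E'
from rig import *
import cv2,numpy as np
s=sense();print(s['clock'],s['position'],np.round(s['ee_rot'],3).tolist(),s['grip_width'])
ims=[]
for c in ['scene','top']:
    im=camera(c);cv2.imwrite(f'pics/{c}0.png',im[:,:,::-1])
    i=camera_info(c);print(c,i['fovy'],i['cx'],i['cy'],np.round(i['R'],3).tolist(),np.round(i['t'],3))
    for t in ['roller','rest','stand','sanding_block','cork_block','block_plane']:
        for m in masks_of(c,t)[:2]:print(c,t,round(m['p'],2),m['rect'],m['mask'].sum())
E
```

```text
0.0 [0.2256445  0.47358249 0.23060973] [[-0.903, 0.43, -0.001], [0.43, 0.903, -0.001], [0.0, -0.002, -1.0]] 0.08535255892546562
scene 52.547277770016535 272.52489396918315 208.71512664845324 [[0.728, -0.685, 0.009], [-0.503, -0.544, -0.671], [0.465, 0.484, -0.741]] [-0.256  0.517  0.599]
scene roller 0.82 [148.6, 188.1, 214.0, 236.9] 1059
scene rest 0.71 [156.7, 185.0, 215.1, 244.3] 940
scene rest 0.16 [368.9, 243.3, 377.3, 253.3] 30
scene stand 0.98 [303.7, 207.1, 381.1, 278.3] 2471
scene sanding_block 0.59 [230.8, 170.6, 276.3, 203.2] 968
scene cork_block 0.67 [285.6, 180.9, 331.7, 219.4] 1039
scene cork_block 0.56 [304.5, 206.6, 381.2, 277.3] 2579
scene block_plane 0.75 [338.5, 206.5, 401.8, 257.6] 1434
top 56.64461291355208 277.15763755659714 209.6863056396271 [[-0.013, -0.999, -0.041], [-0.998, 0.015, -0.054], [0.055, 0.04, -0.998]] [0.298 0.593 0.893]
top roller 0.6 [199.1, 219.7, 224.7, 303.2] 1080
top rest 0.8 [195.7, 229.3, 225.4, 291.2] 795
top stand 0.85 [316.3, 148.5, 387.7, 206.7] 2965
top stand 0.27 [202.1, 217.0, 225.5, 302.9] 1099
top sanding_block 0.83 [194.9, 170.0, 250.1, 194.2] 1135
top cork_block 0.73 [258.6, 136.6, 305.4, 164.1] 1257
top block_plane 0.96 [309.6, 116.0, 382.5, 148.5] 1439
```

```bash
python3 - <<'E'
import cv2
im=cv2.imread('pics/top0.png')[100:320,170:430]
cv2.imwrite('pics/top0c.png',cv2.resize(im,None,fx=2.7,fy=2.7,interpolation=cv2.INTER_CUBIC)[:600])
E
```

```text
(no output)
```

View pics/top0c.png

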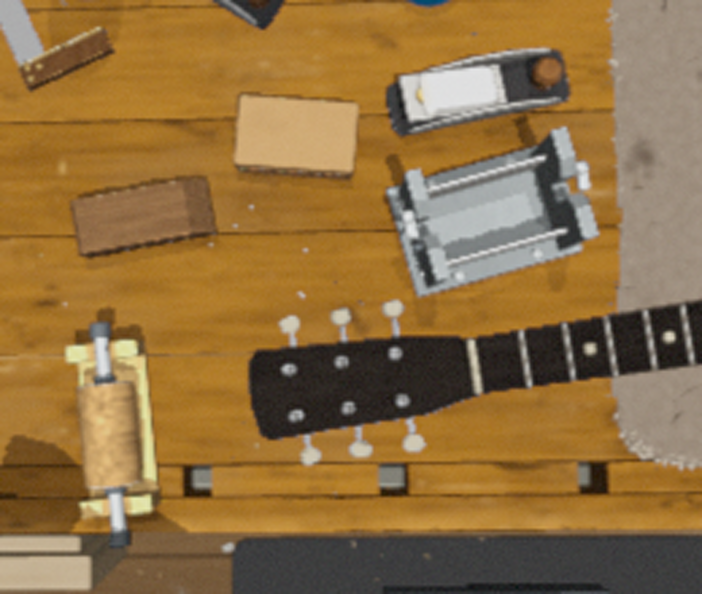

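View pics/scene0.png

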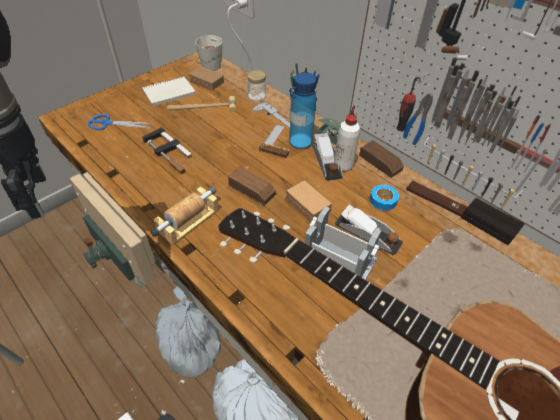

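The top crop shows the roller with its collars at about (207,220) and (214,302) in full-picture pixels. The stand is around (352,178) with its long axis tilted, and a guitar neck lies between the two. Next I get rough positions.

```bash
cat > h.py <<'E'
from rig import *
import cv2,numpy as np
def K(i):
    f=210/np.tan(np.radians(i['fovy']/2));return np.array([[f,0,i['cx']],[0,f,i['cy']],[0,0,1]])
def back(i,px,z):
    R=np.array(i['R']);t=np.array(i['t']);px=np.atleast_2d(px).astype(float)
    d=(np.linalg.inv(K(i))@np.c_[px,np.ones(len(px))].T).T@R;c=-R.T@t
    return c+d*((z-c[2])/d[:,2])[:,None]
def proj(i,X):
    p=(K(i)@(np.array(i['R'])@np.atleast_2d(X).T+np.array(i['t'])[:,None])).T;return p[:,:2]/p[:,2:]
def ends(m):  # long-axis end mid points of a mask
    b=cv2.boxPoints(cv2.minAreaRect(np.argwhere(m)[:,::-1].astype(np.float32)))
    a,c=(0,1) if np.linalg.norm(b[0]-b[1])<np.linalg.norm(b[1]-b[2]) else (1,2)
    return np.array([(b[a]+b[c])/2,(b[(a+2)%4]+b[(c+2)%4])/2])
E
python3 - <<'E'
from h import *
i=camera_info('top');camera('top')
e=ends(masks_of('top','roller')[0]['mask']);X=back(i,e,.042)
print('roller',e,X,X.mean(0),np.linalg.norm(X[0]-X[1]),np.degrees(np.arctan2(*(X[1]-X[0])[1::-1])))
for n,z in [('stand',.05),('rest',.04),('sanding_block',.03),('cork_block',.03),('block_plane',.03)]:
    e=ends(masks_of('top',n)[0]['mask']);X=back(i,e,z)
    print(n,X.mean(0),np.linalg.norm(X[0]-X[1]),np.degrees(np.arctan2(*(X[1]-X[0])[1::-1])))
w=camera_info('wrist');R=np.array(w['R']);s=sense();c=-R.T@w['t'];E=s['ee_rot']
print('cam in tool',E.T@(c-s['position']),np.round(E.T@R.T,3).tolist(),w['fovy'])
print(s['clock'])
E
```

```text
roller [[210. 218.]
 [210. 302.]] [[0.57895719 0.44488151 0.042     ]
 [0.38696417 0.44555663 0.042     ]] [0.48296068 0.44521907 0.042     ] 0.1919942109067854 179.79852847858663
stand [0.66368947 0.11519159 0.05      ] 0.16733253442136328 104.36270885924753
rest [0.48659657 0.44109919 0.04      ] 0.1464106293685706 -175.05195239981376
sanding_block [0.66829703 0.41675916 0.03      ] 0.1219216613251904 99.26516647542351
cork_block [0.73533345 0.2824305  0.03      ] 0.10382625010408064 -95.08099556270791
block_plane [0.77497452 0.12522068 0.03      ] 0.1610325830766234 99.6961512725782
cam in tool [ 0.06506933  0.00073366 -0.14214058] [[-0.001, -0.965, -0.262], [1.0, -0.001, 0.0], [-0.001, -0.262, 0.965]] 63.839769189467944
1.05
```

Emit:
carry_out(
  series="-41 14 0 0 0 -5 1; -82 28 0 0 0 -10 1; -123 42 0 0 0 -15 1; -163 56 0 0 0 -20 1; -204 70 0 0 0 -25 1; -245 84 0 0 0 -30.5 1; -245 84 0 0 0 -30.5 1; -245 84 0 0 0 -30.5 1",
)

```text
clock: 1.85
position: [0.4838, 0.4438, 0.2304]
ee_rot: [[-0.996, -0.085, -0.001], [-0.085, 0.996, -0.001], [0.001, -0.0, -1.0]]
contact_force: [-1.2, 0.4, 0.0]
grip_width: 0.0853
grasp_force: 0.0
```

```bash
python3 - <<'E'
from h import *
s=sense();print(s['clock'],s['position'],np.round(s['ee_rot'],3).tolist())
i=camera_info('wrist');im=camera('wrist');cv2.imwrite('pics/w1.png',im[:,:,::-1])
for m in masks_of('wrist','roller')[:2]:
    e=ends(m['mask']);X=back(i,e,.042);print(m['p'],m['rect'],e.tolist(),X.tolist(),X.mean(0),np.linalg.norm(X[0]-X[1]),np.degrees(np.arctan2(*(X[1]-X[0])[1::-1])))
E
```

```text
1.85 [0.48376025 0.44378184 0.23040152] [[-0.996, -0.085, -0.001], [-0.085, 0.996, -0.001], [0.001, -0.0, -1.0]]
0.79 [254.1, 87.5, 303.2, 276.1] [[278.5, 86.0], [278.5, 278.0]] [[0.3873863192707281, 0.43697267444504856, 0.04199999999999998], [0.5801665622516721, 0.4534644622793014, 0.04199999999999998]] [0.48377644 0.44521857 0.042     ] 0.1934843692647078 4.889582293374957
0.25 [0.7, 275.6, 75.8, 329.0] [[0.0, 303.0], [72.0, 303.0]] [[0.6356864513459768, 0.15215196467714692, 0.04199999999999998], [0.629036495029296, 0.23071538104912834, 0.04199999999999998]] [0.63236147 0.19143367 0.042     ] 0.07884435497263631 94.8382363098858
```

View pics/w1.png

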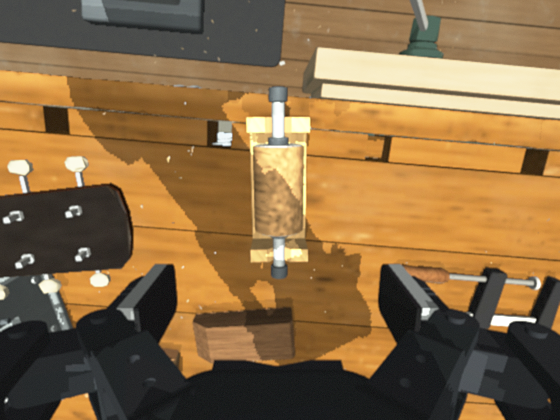

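The wrist picture shows the roller vertical at column 278, with its collars at rows 88 and 276. It is 193 mm long as measured against the 190 given, the yaw is 4.9°, and the fingers straddle it. I'll go down and grasp.

Emit:
carry_out(
  series="0 1.4 40 0 0 0 1; 0 1.4 80 0 0 0 1; 0 1.4 120 0 0 0 1; 0 1.4 155 0 0 0 1; 0 1.4 180 0 0 0 1; 0 1.4 200 0 0 0 1; 0 1.4 209 0 0 0 1; 0 1.4 209 0 0 0 1",
)

```text
clock: 2.75
position: [0.4817, 0.4459, 0.0217]
ee_rot: [[-0.996, -0.088, -0.002], [-0.088, 0.996, -0.001], [0.002, -0.001, -1.0]]
contact_force: [-0.2, -0.4, 0.8]
grip_width: 0.0856
grasp_force: 0.0
```

Emit:
carry_out(
  series="0 0 0 0 0 0 0.4; 0 0 0 0 0 0 0.3; 0 0 0 0 0 0 0.3; 0 0 0 0 0 0 0.3; 0 0 0 0 0 0 0.3; 0 0 0 0 0 0 0.3",
)

```text
clock: 3.35
position: [0.4837, 0.4447, 0.0238]
ee_rot: [[-0.996, -0.088, 0.001], [-0.088, 0.996, -0.001], [-0.001, -0.001, -1.0]]
contact_force: [0.6, -5.7, 4.0]
grip_width: 0.0484
grasp_force: 61.4
```

Emit:
carry_out(
  series="0 0 -15 0 0 0 0.3; 0 0 -45 0 0 0 0.3; 0 0 -90 0 0 0 0.3; 0 0 -135 0 0 0 0.3; 0 0 -180 0 0 0 0.3; -5 -30 -215 0 0 8 0.3; -8 -70 -226 0 0 16 0.3; -10 -110 -226 0 0 24 0.3",
)

```text
clock: 4.15
position: [0.5034, 0.3368, 0.2525]
ee_rot: [[-0.944, 0.33, 0.006], [0.33, 0.944, 0.003], [-0.005, 0.005, -1.0]]
contact_force: [0.5, -0.9, -2.7]
grip_width: 0.0483
grasp_force: 63.0
```

Emit:
carry_out(
  series="-18 -32 0 0 0 8 0.3; -36 -64 0 0 0 16 0.3; -54 -96 0 0 0 24 0.3; -72 -128 0 0 0 32 0.3; -90 -160 0 0 0 40 0.3; -108 -192 0 0 0 48 0.3; -125 -222 0 0 0 56 0.3; -125 -222 0 0 0 56 0.3",
)

```text
clock: 4.95
position: [0.5492, 0.0827, 0.2495]
ee_rot: [[-0.252, 0.968, 0.002], [0.968, 0.252, -0.001], [-0.002, 0.001, -1.0]]
contact_force: [-0.3, 0.9, -2.6]
grip_width: 0.0486
grasp_force: 62.9
```

```bash
python3 - <<'E'
from h import *
s=sense();print(s['clock'],s['position'],s['qpos'])
i=camera_info('wrist');im=camera('wrist')
import pickle;pickle.dump((i,s),open('w2.pkl','wb'))
for n in ['stand','gate_a','roller']:
  for m in masks_of('wrist',n)[:3]:print(n,m['p'],m['rect'])
X=np.array([.664,.115,0]);a=np.radians(14.4);x=np.array([np.cos(a),np.sin(a),0]);y=np.array([-np.sin(a),np.cos(a),0])
print(proj(i,[X,X+[0,0,.104]]))
cv2.imwrite('pics/w2.png',cv2.resize(im[:,:,::-1],None,fx=1.42,fy=1.42,interpolation=cv2.INTER_CUBIC))
E
```

```text
4.95 [0.54923329 0.08268445 0.2494703 ] [ 1.21312600e-02  3.84191838e-01  1.40940917e+00 -1.25757546e-03
  1.34631679e+00 -2.41872118e-01]
stand 0.66 [407.8, 101.2, 437.9, 110.8]
stand 0.58 [341.2, 96.3, 476.7, 268.5]
gate_a 0.81 [405.4, 101.1, 436.2, 113.1]
gate_a 0.77 [393.8, 255.3, 417.7, 266.3]
[[377.53585707 177.60454978]
 [411.99185194 196.8174129 ]]
```

View pics/w2.png

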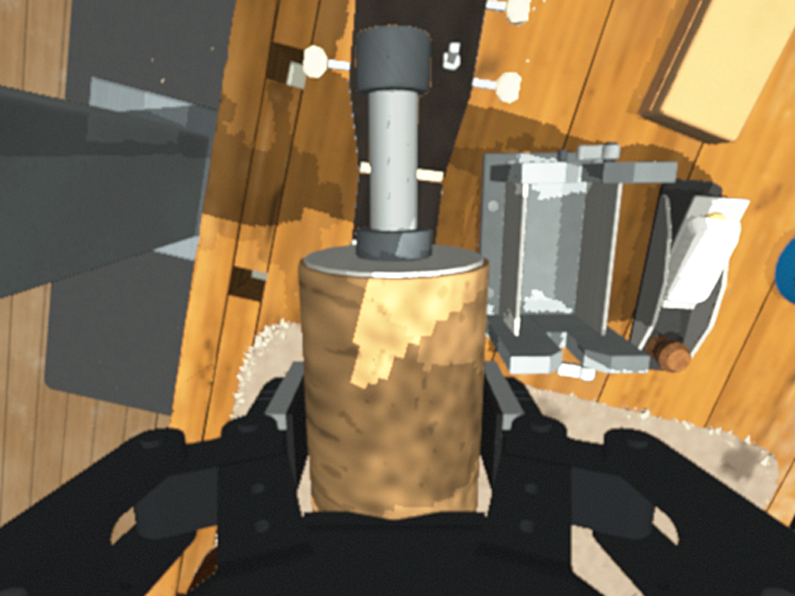

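The wrist picture shows the whole stand at about x 490–675, y 150–375 of the enlarged view. Its slots open at the upper and lower cheeks, and the roller is held straight. I'll fit the stand's edges next.

```bash
cat > fit.py <<'E'
from h import *
from scipy.optimize import least_squares
def model():
    L=[]
    for s in (1,-1):
        for q in (1,-1):
            c=[(q*19.5,s*54,104),(q*45,s*54,104),(q*45,s*66,104),(q*19.5,s*66,104)]
            L+=[(c[k],c[(k+1)%4]) for k in range(4)]
            L+=[((q*19.5,s*f,104),(q*7.5,s*f,92)) for f in (54,66)]
            L+=[((q*7.5,s*54,92),(q*7.5,s*66,92))]
    for q in (1,-1): L+=[((q*w,-54,64),(q*w,54,64)) for w in (30,33)]
    return np.array(L)/1000.
def fit(i,im,p0,mask=None):
    e=cv2.Canny(cv2.GaussianBlur(cv2.cvtColor(im,cv2.COLOR_RGB2GRAY),(3,3),0),40,110)
    D=cv2.distanceTransform(255-e,cv2.DIST_L2,5)
    u=np.linspace(0,1,25)[None,:,None];L=model();P=(L[:,:1]*(1-u)+L[:,1:]*u).reshape(-1,3)
    def W(p,P):
        c,s=np.cos(p[2]),np.sin(p[2]);return P@np.array([[c,-s,0],[s,c,0],[0,0,1]]).T+[p[0],p[1],0]
    def r(p):
        q=proj(i,W(p,P)).astype(np.float32)
        return np.minimum(cv2.remap(D,q[:,:1],q[:,1:],cv2.INTER_LINEAR,borderValue=8)[:,0],8)
    best=None
    for dx in (-6,0,6):
      for dy in (-6,0,6):
        for da in (-.03,0,.03):
          o=least_squares(r,np.array(p0)+[dx/1e3,dy/1e3,da],loss='soft_l1',f_scale=1.5,diff_step=1e-3)
          if best is None or o.cost<best.cost:best=o
    return best,lambda p:proj(i,W(p,L.reshape(-1,3))).reshape(-1,2,2),np.mean(r(best.x))
def overlay(im,segs,k,box):
    o=cv2.resize(im[:,:,::-1],None,fx=k,fy=k,interpolation=cv2.INTER_CUBIC)
    for a,b in segs: cv2.line(o,tuple(int(v) for v in (a+.5)*k),tuple(int(v) for v in (b+.5)*k),(0,0,255),1)
    l,t,r,b=[int(v*k) for v in box];return o[t:b,l:r]
E
python3 - <<'E'
from fit import *
i=camera_info('wrist');im=camera('wrist')
b,S,m=fit(i,im,[.664,.115,np.radians(14.4)])
print(b.x,np.degrees(b.x[2]),b.cost,m)
i2=camera_info('top');im2=camera('top');b2,S2,m2=fit(i2,im2,b.x);print('top',b2.x,np.degrees(b2.x[2]),m2)
cv2.imwrite('pics/f1.png',overlay(im,S(b.x),4,(335,95,480,275))[:,:])
E
```

```text
[0.66464332 0.11900436 0.26057265] 14.929712832741446 188.98209223151207 0.56186235
top [0.66389813 0.1189504  0.26042575] 14.921296426092528 0.7070154
```

```bash
python3 -c "
import cv2;a=cv2.imread('pics/f1.png');print(a.shape);cv2.imwrite('pics/f1s.png',cv2.resize(a,None,fx=.83,fy=.83,interpolation=cv2.INTER_AREA))"
```

```text
(720, 580, 3)
```

View pics/f1s.png

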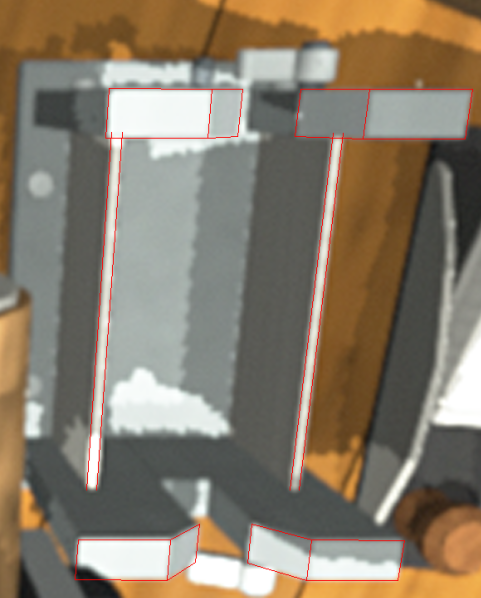

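The overlay sits on the cheek tops and tray walls everywhere. The stand is at (0.6643, 0.1190) with yaw 14.9°, and the two cameras agree within 1 mm. I'll move over it now.

Emit:
carry_out(
  series="1.5 30 0 0 0 0 0.3; 3 65 0 0 0 0 0.3; 5 100 0 0 0 -0.3 0.3; 6.1 120.6 0 0 0 -0.3 0.3; 6.1 120.6 35 0 0 -0.3 0.3; 6.1 120.6 75 0 0 -0.3 0.3; 6.1 120.6 100 0 0 -0.3 0.3; 6.1 120.6 100 0 0 -0.3 0.3",
)

```text
clock: 6.05
position: [0.6607, 0.1246, 0.1434]
ee_rot: [[-0.266, 0.964, -0.01], [0.964, 0.266, -0.0], [0.002, -0.009, -1.0]]
contact_force: [-1.3, 0.1, -2.3]
grip_width: 0.0485
grasp_force: 63.1
```

```bash
cat > chk.py <<'E'
from fit import *
s=sense();E=np.array(s['ee_rot']);p=np.array(s['position']);a=.2605;u=np.array([[np.cos(a),np.sin(a),0],[-np.sin(a),np.cos(a),0],[0,0,1]])
print(s['clock'],'tcp in stand mm',np.round(1e3*u@(p-[.6643,.1190,0]),1),'yaw err',np.degrees(np.arctan2(E[1,1],E[0,1])-a),s['contact_force'],s['grip_width'])
E
python3 - <<'E'
from chk import *
for c in ['wrist','top']:
    i=camera_info(c);im=camera(c)
    for m in masks_of(c,'roller')[:1]:
        print(c,m['p'],m['rect'])
    T=lambda v:p+E@np.array(v)/1e3
    print('pred collar',proj(i,[T([95,9,-18]),T([95,-9,-18]),T([95,0,-27]),T([-95,0,-18]),T([95,0,-18])]))
    cv2.imwrite(f'pics/{c}3.png',im[:,:,::-1])
a=cv2.imread('pics/wrist3.png');b=cv2.imread('pics/top3.png')[130:230,290:410]
cv2.imwrite('pics/c3.png',np.hstack([a[:,130:430],cv2.resize(b,(500,420),interpolation=cv2.INTER_CUBIC)]))
E
```

```text
6.05 tcp in stand mm [ -2.    6.3 143.4] yaw err 0.4990511167471527 [-1.34957902  0.09230597 -2.28606783] 0.04848537091090538
wrist 0.92 [212.3, 20.3, 342.9, 365.7]
pred collar [[300.46221982  31.47473381]
 [246.42777773  31.50822759]
 [273.15669612  23.9194113 ]
 [274.92288102 469.05686531]
 [273.44660525  31.4914797 ]]
top 0.7 [310.6, 163.5, 356.6, 187.5]
pred collar [[309.8285152  181.59412334]
 [312.39928942 190.21801251]
 [311.31949411 185.331324  ]
 [403.43429761 158.88448665]
 [311.11281233 185.90241148]]
```

View pics/c3.png

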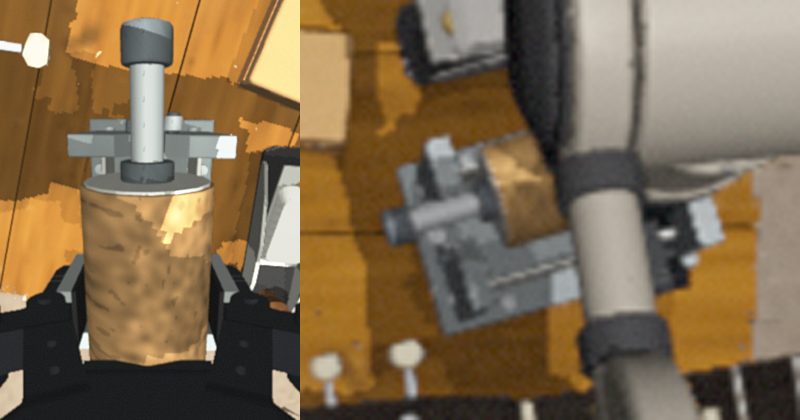

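The roller hangs straight over the stand, with its collar centre at wrist column about 276 against 273 predicted. I'll let the arm settle and re-read before lowering.

Emit:
carry_out(
  series="0 0 0 0 0 0 0.3; 0 0 0 0 0 0 0.3; 0 0 0 0 0 0 0.3",
)

```text
clock: 6.55
position: [0.6638, 0.1236, 0.1492]
ee_rot: [[-0.264, 0.964, 0.001], [0.964, 0.264, 0.0], [-0.0, 0.001, -1.0]]
contact_force: [-0.4, -0.6, -2.5]
grip_width: 0.0481
grasp_force: 63.1
```

```bash
python3 - <<'E'
from chk import *
i=camera_info('wrist');im=camera('wrist');T=lambda v:p+E@np.array(v)/1e3
m=masks_of('wrist','roller')[0]['mask'];r=np.argwhere(m)
for row in (25,40,80,120,200,300): c=np.flatnonzero(m[row]);print(row,c.min(),c.max(),(c.min()+c.max())/2)
print(r[:,0].min(),proj(i,[T([95,0,-27]),T([95,0,-18]),T([42,25,-18]),T([42,-25,-18]),T([42,0,-18]),T([42,0,-43]),T([50,10,-18])]))
g=cv2.cvtColor(im,cv2.COLOR_RGB2GRAY)[:,268:286].mean(1);d=np.diff(g);k=np.argsort(-abs(d))[:14];print(sorted((int(a),int(d[a])) for a in k if a<210))
print(np.round(E,4).tolist())
E
```

```text
6.55 tcp in stand mm [  0.7   4.6 149.2] yaw err 0.38888622497917674 [-0.36233055 -0.60717488 -2.5430188 ] 0.04806970963361805
25 252 301 276.5
40 250 303 276.5
80 260 293 276.5
120 261 293 277.0
200 211 343 277.0
300 217 337 277.0
18 [[273.21454307  23.81787582]
 [273.50250792  31.39980901]
 [340.86137307 188.01244086]
 [207.19010003 188.14762216]
 [274.03417519 188.08002298]
 [273.34738511 203.76919546]
 [301.14418982 166.64205155]]
[(60, -25), (62, 58), (63, 67), (64, 26), (161, -54), (162, -63), (190, 21), (191, 60), (192, 38), (194, -54), (195, -49)]
[[-0.2641, 0.9645, 0.0014], [0.9645, 0.2641, 0.0002], [-0.0002, 0.0014, -1.0]]
```

```bash
python3 - <<'E'
from chk import *
i=camera_info('wrist');from scipy.optimize import least_squares
P=np.array([[95,27-18],[82,9],[50,10],[42,25]],float);rows=np.array([19,63,162,193.5])
def f(q,full=True):
    a,h,t=q;X=[p+E@(np.array([a+x*np.cos(t)-z*np.sin(t),0,-(h+x*np.sin(t)+z*np.cos(t))])/1e3) for x,z in P]
    return np.r_[proj(i,X)[:,1]-rows,(h-18)/3,t*50]
o=least_squares(f,[0,18,0]);print(o.x,np.degrees(o.x[2]),o.fun)
for h in (16,18,20):
    o=least_squares(lambda q:f([q[0],h,q[1]]),[0,0]);print(h,o.x,np.degrees(o.x[1]),o.fun)
E
```

```text
6.65 tcp in stand mm [  0.5   4.6 148.7] yaw err 0.3829232518889909 [ 0.90091318 -0.72025043 -2.82017354] 0.048344074677136945
[ 2.30723787e+00  1.53146997e+01 -9.99515300e-03] -0.5726800822798092 [-0.31459419  0.12012298  0.3045146  -0.05382516 -0.89510012 -0.49975765]
16 [ 2.24884878 -0.01584661] -0.9079440568080465 [-0.38945891  0.05390218  0.44683481 -0.03189844 -0.66666667 -0.79233066]
18 [ 2.09281277 -0.0328356 ] -1.8813411414436112 [-0.59854962 -0.13613881  0.85725349  0.01972893  0.         -1.64177986]
20 [ 1.95777843 -0.04968789] -2.8469066204713624 [-0.79460754 -0.32169063  1.26101436  0.0540342   0.66666667 -2.4843947 ]
```

Emit:
carry_out(
  series="-3 -0.3 0 0 0 0.4 0.3; -6 -0.5 0 0 0 0.4 0.3; -6 -0.5 20 0 0 0.4 0.3; -6 -0.5 40 0 0 0.4 0.3; -6 -0.5 55 0 0 0.4 0.3; -6 -0.5 60 0 0 0.4 0.3; -6 -0.5 60 0 0 0.4 0.3; -6 -0.5 60 0 0 0.4 0.3",
)

```text
clock: 7.45
position: [0.6652, 0.1177, 0.0892]
ee_rot: [[-0.257, 0.966, 0.001], [0.966, 0.257, 0.0], [-0.0, 0.001, -1.0]]
contact_force: [0.2, 0.8, -2.0]
grip_width: 0.0486
grasp_force: 63.2
```

```bash
python3 chk.py
```

```text
7.45 tcp in stand mm [ 0.6 -1.5 89.2] yaw err -0.008872575921386372 [ 0.16998494  0.7771067  -1.95873371] 0.04860686142930583
```

Emit:
carry_out(
  series="0 -0.5 2 0 0 0 0.3; 0 -0.5 4 0 0 0 0.3; 0 -0.5 6 0 0 0 0.3; 0 -0.5 8 0 0 0 0.3; 0 -0.5 10 0 0 0 0.3; 0 -0.5 11 0 0 0 0.3; 0 -0.5 12 0 0 0 0.3; 0 -0.5 12 0 0 0 0.3",
)

```text
clock: 8.25
position: [0.6641, 0.1175, 0.0761]
ee_rot: [[-0.257, 0.966, -0.0], [0.966, 0.257, 0.0], [0.0, -0.0, -1.0]]
contact_force: [0.1, 0.0, -3.4]
grip_width: 0.0485
grasp_force: 63.2
```

Emit:
carry_out(
  series="0 0 1 0 0 0 0.3; 0 0 2 0 0 0 0.3; 0 0 2 0 0 0 0.3",
)

```text
clock: 8.55
position: [0.6641, 0.1175, 0.0741]
ee_rot: [[-0.257, 0.966, -0.0], [0.966, 0.257, 0.0], [0.0, -0.0, -1.0]]
contact_force: [-0.6, -0.3, -2.5]
grip_width: 0.0484
grasp_force: 63.2
```

Emit:
carry_out(
  series="0 0 1 0 0 0 0.3; 0 0 2 0 0 0 0.3; 0 0 2 0 0 0 0.3",
)

```text
clock: 8.85
position: [0.6643, 0.1176, 0.0733]
ee_rot: [[-0.257, 0.966, 0.001], [0.966, 0.257, 0.0], [-0.0, 0.001, -1.0]]
contact_force: [-2.1, -0.3, 3.3]
grip_width: 0.0487
grasp_force: 64.1
```

Emit:
carry_out(
  series="0 0 0 0 0 0 0.6; 0 0 0 0 0 0 0.65; 0 0 0 0 0 0 0.7; 0 0 0 0 0 0 0.8; 0 0 0 0 0 0 0.8; 0 0 0 0 0 0 0.8; 0 0 0 0 0 0 0.8; 0 0 0 0 0 0 0.8",
)

```text
clock: 9.65
position: [0.6642, 0.1176, 0.0723]
ee_rot: [[-0.257, 0.966, 0.0], [0.966, 0.257, 0.0], [0.0, 0.0, -1.0]]
contact_force: [0.6, 0.9, -0.3]
grip_width: 0.068
grasp_force: 0.0
```

Released. I'll raise the tool and check.

Emit:
carry_out(
  series="0 0 -10 0 0 0 0.8; 0 0 -30 0 0 0 0.8; 0 0 -60 0 0 0 0.8; 0 0 -100 0 0 0 0.6; 0 0 -120 0 0 0 0; 0 0 -120 0 0 0 0; 0 0 -120 0 0 0 0; 0 0 -120 0 0 0 0",
)

```text
clock: 10.45
position: [0.6633, 0.1175, 0.1907]
ee_rot: [[-0.257, 0.966, -0.003], [0.966, 0.257, -0.0], [0.001, -0.003, -1.0]]
contact_force: [-0.6, 0.1, -0.1]
grip_width: -0.0003
grasp_force: 0.0
```

```bash
cat > look.py <<'E'
from chk import *
import sys
n=sys.argv[1]
i=camera_info('wrist');im=camera('wrist');cv2.imwrite(f'pics/{n}w.png',im[:,:,::-1])
print('grip',s['grip_width'])
st=np.array([.6643,.119,0]);W=lambda v:st+u.T@(np.array(v)/1e3)
m=masks_of('wrist','roller')[0];print(m['p'],m['rect'])
for z in (62,91):
    print(z,np.round(proj(i,[W([9,95,z]),W([-9,95,z]),W([9,-95,z]),W([-9,-95,z])]),1).tolist())
E
python3 look.py r1
```

```text
10.45 tcp in stand mm [ -1.3  -1.2 190.7] yaw err -0.010062061549184181 [-0.58563932  0.10518212 -0.06108928] -0.00026237361969760594
grip -0.00026237361969760594
0.95 [240.9, 74.0, 313.5, 266.3]
62 [[289.6, 80.2], [265.7, 80.3], [287.8, 305.9], [267.8, 305.9]]
91 [[291.0, 75.0], [264.1, 75.1], [288.8, 324.6], [266.7, 324.6]]
```

View pics/r1w.png

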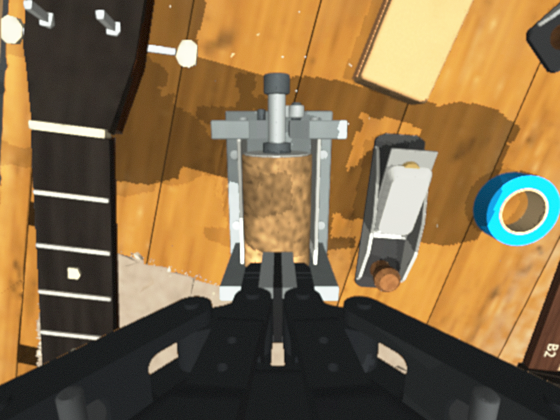

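The roller lies in both slots on the gates, its upper collar at row 74 as predicted for a height of 91. The tool is above it with the fingers shut. Now I press gently at the centre.

Emit:
carry_out(
  series="1.2 0 25 0 0 0 0; 1.2 0 50 0 0 0 0; 1.2 0 65 0 0 0 0; 1.2 0 72 0 0 0 0; 1.2 0 75 0 0 0 0; 1.2 0 77 0 0 0 0; 1.2 0 79 0 0 0 0; 1.2 0 80 0 0 0 0",
)

```text
clock: 11.35
position: [0.6652, 0.1189, 0.1152]
ee_rot: [[-0.257, 0.966, 0.005], [0.966, 0.257, 0.001], [-0.001, 0.005, -1.0]]
contact_force: [-1.3, 1.3, 9.9]
grip_width: 0.0001
grasp_force: 5.0
```

```bash
python3 chk.py
```

```text
11.35 tcp in stand mm [  0.9  -0.3 115.2] yaw err -0.006750988350110727 [-1.31450473  1.28463373  9.94728119] 6.515727956317682e-05
```

Emit:
carry_out(
  series="0 0 1 0 0 0 0; 0 0 2 0 0 0 0; 0 0 3 0 0 0 0; 0 0 4 0 0 0 0",
)

```text
clock: 11.75
position: [0.6657, 0.1189, 0.1126]
ee_rot: [[-0.258, 0.966, 0.007], [0.966, 0.258, 0.0], [-0.001, 0.007, -1.0]]
contact_force: [-1.8, -0.8, 13.0]
grip_width: -0.0001
grasp_force: 6.6
```

Emit:
carry_out(
  series="0 0 1.5 0 0 0 0; 0 0 3 0 0 0 0; 0 0 4.5 0 0 0 0; 0 0 6 0 0 0 0; 0 0 7.5 0 0 0 0; 0 0 9 0 0 0 0",
)

```text
clock: 12.35
position: [0.6664, 0.1189, 0.1043]
ee_rot: [[-0.257, 0.966, 0.009], [0.966, 0.257, 0.001], [-0.002, 0.009, -1.0]]
contact_force: [-2.0, -0.4, 15.7]
grip_width: 0.0001
grasp_force: 7.6
```

```bash
python3 chk.py
```

```text
12.35 tcp in stand mm [  2.   -0.7 104.3] yaw err -0.009477353069757694 [-2.01581876 -0.43275784 15.66668537] 7.093538950072006e-05
```

Emit:
carry_out(
  series="0 -0.3 1.5 0 0 0 0; 0 -0.6 3 0 0 0 0; 0 -1 4.5 0 0 0 0; 0 -1 6 0 0 0 0; 0 -1 7.5 0 0 0 0; 0 -1 9 0 0 0 0",
)

```text
clock: 12.95
position: [0.6643, 0.1186, 0.0927]
ee_rot: [[-0.257, 0.966, 0.005], [0.966, 0.257, 0.001], [-0.001, 0.005, -1.0]]
contact_force: [-1.2, -0.4, 11.8]
grip_width: 0.0004
grasp_force: 5.7
```

Emit:
carry_out(
  series="0 0 1 0 0 0 0; 0 0 2 0 0 0 0; 0 0 3.5 0 0 0 0; 0 0 5 0 0 0 0; 0 0 6.5 0 0 0 0; 0 0 6.5 0 0 0 0",
)

```text
clock: 13.55
position: [0.6646, 0.1192, 0.0867]
ee_rot: [[-0.258, 0.966, 0.006], [0.966, 0.257, 0.001], [-0.0, 0.006, -1.0]]
contact_force: [-0.6, 2.7, 13.6]
grip_width: -0.0001
grasp_force: 6.6
```

```bash
python3 chk.py
```

```text
13.55 tcp in stand mm [ 0.4  0.1 86.7] yaw err -0.0035871620694139317 [-0.63544216  2.69193826 13.56318417] -8.269992877358194e-05
```

Emit:
carry_out(
  series="0 0 1 0 0 0 0; 0 0 2 0 0 0 0; 0 0 3 0 0 0 0; 0 0 4 0 0 0 0; 0 0 4 0 0 0 0; 0 0 4 0 0 0 0",
)

```text
clock: 14.15
position: [0.6667, 0.1198, 0.0865]
ee_rot: [[-0.258, 0.966, 0.012], [0.966, 0.258, 0.002], [-0.001, 0.013, -1.0]]
contact_force: [-1.2, 3.4, 27.3]
grip_width: 0.0001
grasp_force: 13.8
```

It has bottomed: force rises to 27 N while z holds at 86.5. Next I back off to the side and check.

Emit:
carry_out(
  series="0 0 -5 0 0 0 0; 0 0 -15 0 0 0 0; 0 0 -45 0 0 0 0; 0 0 -85 0 0 0 0; 0 -30 -125 0 0 0 0; 0 -70 -150 0 0 0 0; 0 -110 -150 0 0 0 0; 0 -110 -150 0 0 0 0",
)

```text
clock: 14.95
position: [0.5513, 0.0894, 0.2297]
ee_rot: [[-0.257, 0.966, -0.005], [0.966, 0.257, -0.0], [0.001, -0.005, -1.0]]
contact_force: [-0.2, 0.2, -0.3]
grip_width: 0.0002
grasp_force: 0.0
```

Emit:
carry_out(
  series="0 0 0 0 0 0 0; 0 0 0 0 0 0 0",
)

```text
clock: 15.15
position: [0.5576, 0.0901, 0.2297]
ee_rot: [[-0.257, 0.966, 0.001], [0.966, 0.257, 0.0], [-0.0, 0.001, -1.0]]
contact_force: [-0.5, 0.4, -0.6]
grip_width: 0.0
grasp_force: 0.0
```

```bash
python3 look.py r2; python3 -c "
import cv2;a=cv2.imread('pics/r2w.png');cv2.imwrite('pics/r2c.png',cv2.resize(a[70:330,300:520],None,fx=2.3,fy=2.3,interpolation=cv2.INTER_CUBIC))"
```

```text
15.15 tcp in stand mm [-110.6   -0.4  229.7] yaw err -0.016252916384510038 [-0.5074239   0.40576183 -0.63748309] 2.2888962419636334e-05
grip 2.2888962419636334e-05
0.61 [368.8, 84.3, 426.9, 288.0]
62 [[413.7, 86.4], [392.9, 86.4], [394.1, 286.0], [376.3, 286.1]]
91 [[428.3, 82.6], [405.3, 82.6], [404.6, 300.7], [385.2, 300.7]]
```

View pics/r2c.png

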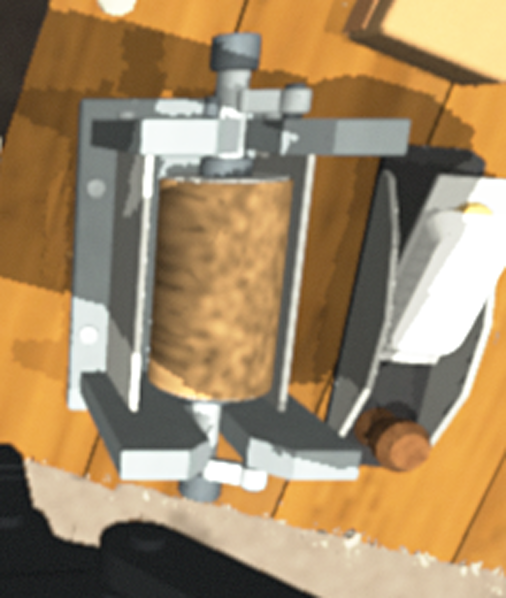

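The picture shows the roller seated, with its collars at (403,86) and (387,286), matching the prediction for a 62 mm height. Both gates lie across the top of the axle.

```bash
python3 -c "
from rig import *
print(hand_in())"
```

```text
the job is handed in; nothing more can be done
None
```

The roller is home in both slots with both gates shut over the axle, nothing was rammed (27 N at most while pressing), the job took about 15 s, and it is handed in; no verdict came back.

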